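# Shut the balance's draft shield and tare it

## Task

The lab balance is about to be zeroed with the empty beaker on its pan: with the fingertips, push its open roof panel and its open left door (left as the robot faces it) fully shut, and only then press the blue tare key on the separate terminal all the way down and let it go. Leave the right door shut, do not press the red power key, and leave the beaker and everything else on the bench standing where it is.

Things in the scene. Friction and masses are not known exactly. Their poses are not given: they have to be found in the camera images.
- balance: Lab balance, fixed: white base 260 x 200 x 55 mm (x = -110 to 150 mm), on it a clear chamber 172 mm square with its top at z = 170 mm, and a white rear housing. Origin: on the bench under the centre of the weighing pan; x from its front (robot side) to its rear, y to its left, z up; turned about z only. Open panels overhang the rear.
- roof (a joint): Sliding clear roof panel: 0 = shut, grows in m as the panel slides to the rear (+x of the balance), at most 0.11. Hard stop at 0; stays where it is left; slides with about 1.5 N of friction plus 8 N per m/s.
- roof_tab (a point): Centre of the upright rear face of the roof's blue finger tab (axes as the balance; moves with the roof). Face 90 mm wide (y), z = 170 (roof surface) to 198 mm; behind it (+x) the roof is flat and free for 115 mm. The tab's front is a ramp: push it shut from the rear. Roof shut: x = -35, y = 0, z = 184 mm in the balance's frame.
- left_door (a joint): Sliding clear side door on the balance's left (+y): 0 = shut, grows in m as it slides to the rear, at most 0.11. Hard stop and friction as the roof.
- left_door_tab (a point): Centre of the upright rear face of the left door's blue tab, which stands out sideways (axes as the balance; moves with the door). Face: y = 89 (door's outside) to 134 mm, z = 108 to 158 mm; the space behind it (+x), beside the door, is free above the base (side at y = 100 mm). Front is a ramp. Door shut: x = -35, y = 111.5, z = 133 mm in the balance's frame.
- right_door (a joint): The like door on the balance's right (-y), with the mirrored tab; it starts shut (0).
- terminal: The balance's separate key terminal, a flat white box 100 x 150 x 30 mm fixed to the bench, to the left or right in front of the balance. Origin: centre of its underside; x to its far side (dark green display), y to its left.
- tare_top (a point): Centre of the top of the blue tare key, 30 mm across, about 51 mm above the bench when up. It lies at x = -22, y = +40 mm in the terminal's frame. Pressed straight down.
- tare (a joint): Travel of the tare key: 0 up, 0.005 m fully down; springs back; fully down takes 4 N.
- power_top (a point): Centre of the top of the red power key, 20 mm across, same travel and force; 85 mm from the tare key at x = -22, y = -45 mm in the terminal's frame.
- power (a joint): Travel of the power key: 0 up, 0.005 m fully down.
- beaker: Small glass beaker standing on the weighing pan inside the chamber, 50 mm across, 60 mm high. Origin: centre of its underside, 63 mm above the bench.
- tip_rack: Loose orange pipette-tip rack with pale lid, 85 x 125 x 67 mm, in front of the balance on the side away from the terminal. Origin: centre of its underside.
- reagent_bottle: Loose glass bottle with blue cap, 86 mm across, 180 mm high. Origin: centre of its underside.
- wash_bottle: Loose white bottle with red cap, 68 mm across, 170 mm high. Origin: centre of its underside.
- cork_ring: Loose cork flask ring, 100 mm across, 30 mm high. Origin: centre of its underside.
- jug: Loose translucent measuring beaker, 110 mm across, 140 mm high. Origin: centre of its underside.
- spatula: Loose spatula, 190 mm long, lying on the bench.
Not all that is in view belongs to the job. What is shaped like the wash_bottle but yellow is not meant. What is shaped like the terminal but purple is not meant.

How it is judged:
By the outcome, as a careful person would: the job done as asked, in the order asked, and still so for the second after the job is handed in, with the robot touching nothing.
It also fails if it takes over 58 s, if anything falls off the work surface, if the arm or the gripper's body presses on something with over 40 N, if the wrist force passes 120 N, or if a joint passes its speed limit or range.

## Robot

A 7-joint arm with a two-finger parallel gripper is mounted at the origin on the work surface. World frame = base frame: x ahead of the robot, y to its left, z up, the work surface at z = 0. Lengths are in m, angles in degrees, forces in N, time in s.
With the tool pointing down it reaches from about 0.425 to 0.875 m from the base axis. Payload 4.7 kg.
Tool frame: the origin (TCP) lies on the mounting face of the last link; the fingertips stand 182 mm ahead of it and the grasp point (between the pads) lies 164 mm ahead of it; z points along the fingers, x is the direction in which the jaws open and shut, and the axes are right-handed (so a half turn about z gives the same grasp; the last joint's range is limited). The gripper opens to 87 mm and grips with 3 to 60 N. Pads are 19 mm wide; open, the fingers measure 117 mm over their backs; the gripper's body (75 mm by 190 mm) begins 51 mm behind the grasp point.
Start: joints at [-74.135, 18.392, -4.016, 83.108, 1.295, 78.541, -3.26], TCP at [0.169, 0.628, 0.405] pointing down, gripper open.
Joint ranges: [-163.93, 163.93], [-17.29, 119.83], [-79.2, 71.16], [3.27, 140.29], [-89.18, 269.18], [5.43, 117.66], [-154.24, 154.24]. Speed limits (degrees/s): [147.25, 147.25, 180, 180, 180, 180, 180].

## Interface

Orientations are given as [roll, pitch, yaw] about the fixed x, y, z axes, in that order (R = Rz(yaw) Ry(pitch) Rx(roll)).
In Python, from cell import status, cams, env, outline_of, landmark_of gives the robot as it stands. The module is installed in compiled form; this text tells all that it offers.
- The arm moves only by the tool jog_arm, never from a script. Its argument "rows" is a list of rows, each a list of 7 numbers: the closure, from 0 (fully open) to 1 (shut), then the shift along the tool's x, y, z in m, then the turn, a rotation vector about the tool's x, y, z in degrees. A call has 1 to 12 rows; each row shifts and turns the commanded pose from where the row before left it, along the tool's axes as they then stand; what a row does not reach is not made up. A row lasts 1/12 s, in which the tool goes at most 41.7 mm and 7.16 degrees, less where a joint would pass 70% of its speed; a pose out of reach is approached as far as the arm can. A call with a gripper value outside its range is refused whole. The fingers move at their own pace and stop on an object; "grip_force" is the grip in N (left out, the last holds). Time passes only in rows, so rows that do not move let the fingers close. It gives the time, the measured TCP pose, the force and the opening at its end, in the units of the state.
- status.get_obs(): the state, without advancing time (a new reading comes with each control period).
- cams.read_camera(name): name is "scene" or "top" or "wrist"; returns (picture, depth): 400x640x3 uint8, red, green, blue; 400x640 float32, m along the optical axis (not along the pixel's ray), 0 where there is no reading.
- cams.camera_params(name): a dict with "vfov" (degrees; the focal length in pixels is half the picture's height over the tangent of half this angle, whatever the lens; pixels are square), "cx", "cy" (the principal point, pixels), "eye" and "attitude" of the camera in the world. Camera axes: x right, y up, looking along -z (the intrinsics and any distortion apply to the point x, -y, -z); pixel columns grow to the right and rows downward; lengths in m; the calibration is good to about 2 mm. A picture is of the moment at which its call begins: read the wrist's pose just before it. camera_params takes no time and is no camera call; for the wrist camera it gives the pose at the moment of the call.
- env.sign_off(): hands the job in, once; it reports no verdict.
Trained networks look in the newest picture that a camera, given by its name, has taken for a name from the list of things; names that differ only in an ending like _2 or _b are one class to them, and where a whole thing is asked for, a point or a joint stands for the part that bears it (a point fixed in the world has none). Each returns a list of dicts, best first, with "conf" (0 to 1); they miss things now and then, are a little off and sometimes report something else, mostly with a low value. They report only what shows in the picture. A call takes as long as a camera call. They do not tell look-alikes from the thing itself.
- outline_of(camera, name): "pixels" (400x640 bool, what is visible of it) and "box" ([left, top, right, bottom] in pixels, round what is visible of it).
- landmark_of(camera, name): "position" ([row, column] in pixels: a listed point, or the origin of a listed thing).
The state is a dict: "time_s": time; "qpos": joint angles; "joint_velocities": joint speeds; "effort": joint torques, N m; "tool_pos": TCP position; "tool_rot": TCP orientation; "force": force on the tool from outside, world axes, zero at the start; "wrist_torque": the same for the moment, N m; "grip_width": finger opening in m.
Only numpy, scipy, OpenCV 4.12 (cv2) and the standard library are available. Lean on these libraries where they do the work, as an engineer would, in place of code of your own. Each camera call takes 0.05 s, during which the arm holds its last target. There are 200 camera calls.

## Working session

There is one attempt and no reset: what is moved stays moved. The work goes in short steps, Python scripts to look and compute and a tool call to move; the robot and the scene stay as the last step left them, time stands still between calls to the robot, and variables do not carry over. Pictures are saved under pics/ and viewed, about 8 in all and at most 12, crops included, and the job is handed in when it is done.

Besides the shell and the picture viewer there is one more tool, called as name(argument=value, ...), one argument or row to a line, values as JSON. jog_arm: Moves the arm, as the interface text tells. Its arguments: {"type":"object","properties":{"rows":{"type":"array"},"grip_force":{"type":"number"}},"required":["rows"]}

```bash
mkdir -p pics; cat > h.py <<'E'
import numpy as np, cv2
from cell import status, cams, env, outline_of, landmark_of
from scipy.spatial.transform import Rotation as R
def shot(n,f=None):
    p=cams.camera_params(n); im,d=cams.read_camera(n)
    if f: cv2.imwrite('pics/'+f,im[:,:,::-1])
    return p,im,d
def att(p):
    a=np.array(p['attitude'],float)
    return a if a.shape==(3,3) else R.from_euler('xyz',a,degrees=True).as_matrix()
def ray(p,r,c):
    f=200/np.tan(np.radians(p['vfov'])/2)
    return np.array(p['eye']),att(p)@np.array([(c-p['cx'])/f,-(r-p['cy'])/f,-1.])
def at_z(p,r,c,z):
    e,v=ray(p,r,c); return e+v*(z-e[2])/v[2]
def at_d(p,r,c,d):
    e,v=ray(p,r,c); return e+v*d
E
python3 - <<'E'
from h import *
print(status.get_obs())
for n in ['scene','top']:
    p,im,d=shot(n,n+'.png'); print(n,p)
    for k in ['balance','roof_tab','left_door_tab','terminal','tare_top','power_top','beaker']:
        for l in landmark_of(n,k)[:3]:
            r,c=l['position']; dd=d[int(round(r)),int(round(c))]
            print(k,np.round([r,c,l['conf'],dd],2),np.round(at_d(p,r,c,dd),3))
E
```

```text
{'time_s': 0.0, 'qpos': array([-74.13531109,  18.43943898,  -4.01429578,  83.17584068,
         1.29480458,  78.53906386,  -3.26101493]), 'joint_velocities': array([ 0.01045844, -0.01457156,  0.02916929, -0.01348286, -0.03292268,
        0.0525111 , -0.03345789]), 'effort': array([ 9.98440737e-04, -4.91306984e+01, -4.03451370e-01, -3.12521625e+01,
       -6.40251744e-02,  4.38611617e-02,  1.82257322e-04]), 'tool_pos': array([0.16884456, 0.62747597, 0.40364847]), 'tool_rot': array([1.79994089e+02, 1.09117479e-01, 7.49428493e+01]), 'force': array([-0.16893711,  0.27205816, -0.36639392]), 'wrist_torque': array([-0.02961638, -0.03842942,  0.01701835]), 'grip_width': 0.08703958964671893}
scene {'vfov': 52.79509609835524, 'cx': 314.4763760973016, 'cy': 196.0165183603024, 'eye': array([ 1.21624207, -0.6989377 ,  1.07753386]), 'attitude': array([46.33955567, -0.8882293 , 45.84063216])}
balance [233.5  331.4    0.86   1.21] [ 0.688 -0.095  0.159]
roof_tab [320.4  199.8    0.52   1.17] [ 0.566 -0.509  0.001]
roof_tab [1.595e+02 3.580e+02 1.800e-01 1.650e+00] [0.423 0.341 0.052]
left_door_tab [
[... 822 characters left out ...]
.8  308.6    0.4    1.23] [0.542 0.018 0.062]
left_door_tab [163.9  277.2    0.72   1.19] [0.655 0.109 0.13 ]
terminal [243.2  225.5    0.95   1.23] [0.425 0.302 0.034]
terminal [298.7  246.6    0.69   1.2 ] [0.241 0.239 0.027]
terminal [275.   166.5    0.62   1.21] [0.336 0.497 0.028]
tare_top [214.6  168.6    0.6    1.17] [0.519 0.461 0.109]
tare_top [309.9  229.3    0.53   1.17] [0.212 0.29  0.049]
tare_top [282.4  144.     0.38   1.18] [0.316 0.56  0.05 ]
power_top [248.5  234.     0.55   1.21] [0.404 0.271 0.048]
power_top [308.4  255.8    0.49   1.18] [0.21  0.208 0.043]
power_top [278.4  170.     0.47   1.21] [0.324 0.485 0.031]
beaker [188.2  310.6    0.71   1.23] [0.583 0.008 0.07 ]
```

View pics/scene.png

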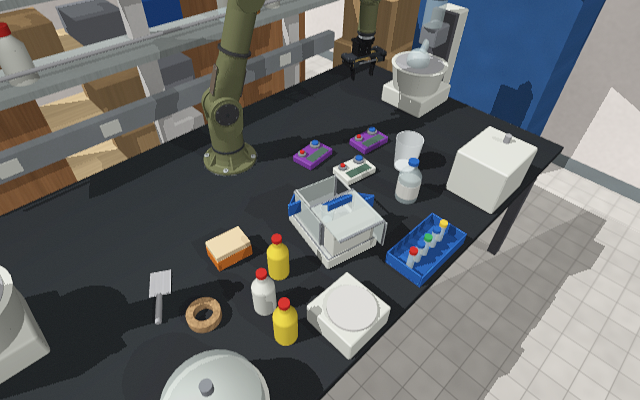

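View pics/top.png

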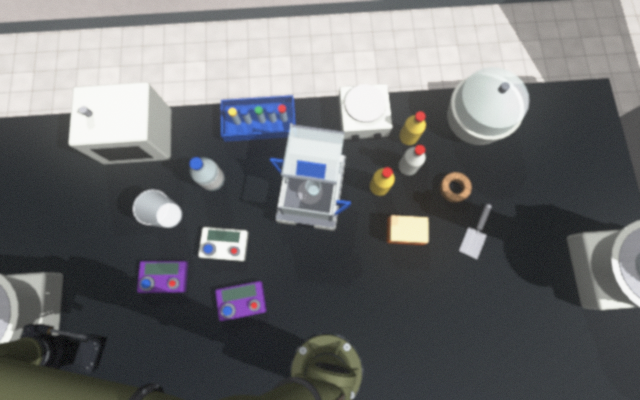

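The real terminal is the white one at about (243,224) in the top view, with its blue key near (249,209) and its red key near (251,234). The purple boxes at (277,162) and (300,240) are decoys. The balance has its roof tab at (169,311), the open left tab at (163,277) and the shut right tab at (207,343). Next I'll measure the blue parts.

```bash
python3 - <<'E'
from h import *
p,im,d=shot('top')
hsv=cv2.cvtColor(im,cv2.COLOR_RGB2HSV)
blue=((hsv[...,0]>100)&(hsv[...,0]<125)&(hsv[...,1]>110)&(hsv[...,2]>60)).astype(np.uint8)
red=(((hsv[...,0]<8)|(hsv[...,0]>172))&(hsv[...,1]>110)&(hsv[...,2]>60)).astype(np.uint8)
for nm,m in [('blue',blue),('red',red)]:
  n,lab,st,ce=cv2.connectedComponentsWithStats(m)
  for i in range(1,n):
    if st[i,4]<15 or not(140<ce[i,1]<270 and 190<ce[i,0]<365): continue
    rr,cc=np.nonzero(lab==i); P=np.array([at_d(p,r,c,d[r,c]) for r,c in zip(rr,cc) if d[r,c]>0])
    print(nm,np.round(ce[i]),st[i,4],'med',np.round(np.median(P,0),3),'lo',np.round(np.percentile(P,3,axis=0),3),'hi',np.round(np.percentile(P,97,axis=0),3))
cr=cv2.resize(im[110:280,180:380],None,fx=4,fy=3.5,interpolation=cv2.INTER_CUBIC)
cv2.imwrite('pics/crop.png',cr[:,:,::-1][:600])
# white terminal
for k in ['terminal','balance']:
  for o in outline_of('top',k)[:2]:
    rr,cc=np.nonzero(o['pixels']);print(k,o['conf'],o['box'])
    P=np.array([at_d(p,r,c,d[r,c]) for r,c in zip(rr,cc)])
    z=(.025,.04) if k=='terminal' else (.05,.062)
    Q=P[(P[:,2]>z[0])&(P[:,2]<z[1])][:,:2].astype(np.float32); print(len(Q),cv2.minAreaRect(Q))
for o in outline_of('top','tip_rack')[:2]: print('rack',o['conf'],o['box'])
E
```

```text
blue [195. 163.] 142 med [0.661 0.355 0.179] lo [ 0.643  0.338 -0.002] hi [0.746 0.43  0.183]
blue [276. 163.] 128 med [0.656 0.113 0.145] lo [ 0.629  0.094 -0.004] hi [0.725 0.147 0.161]
blue [310. 169.] 379 med [0.612 0.003 0.188] lo [ 0.592 -0.035  0.173] hi [0.632 0.042 0.2  ]
blue [343. 205.] 125 med [ 0.506 -0.089  0.147] lo [ 0.483 -0.123 -0.001] hi [ 0.55  -0.07   0.162]
blue [208. 248.] 58 med [0.41  0.355 0.05 ] lo [0.398 0.345 0.042] hi [0.421 0.368 0.055]
red [234. 250.] 24 med [0.397 0.272 0.051] lo [0.389 0.265 0.047] hi [0.405 0.281 0.056]
terminal 0.97 [139.3, 259.6, 186.5, 293.1]
1114 ((0.33250197768211365, 0.5144290328025818), (0.14790475368499756, 0.0994139239192009), 85.7940444946289)
terminal 0.85 [198.4, 224.6, 249.3, 265.9]
1102 ((0.42496421933174133, 0.3155282139778137), (0.15073542296886444, 0.09982166439294815), 81.09101867675781)
balance 0.82 [267.6, 128.4, 352.9, 229.5]
1727 ((0.5878872871398926, 0.010018914937973022), (0.19964748620986938, 0.26068490743637085), 77.38990020751953)
rack 0.67 [386.5, 213.4, 430.8, 247.5]
```

View pics/crop.png

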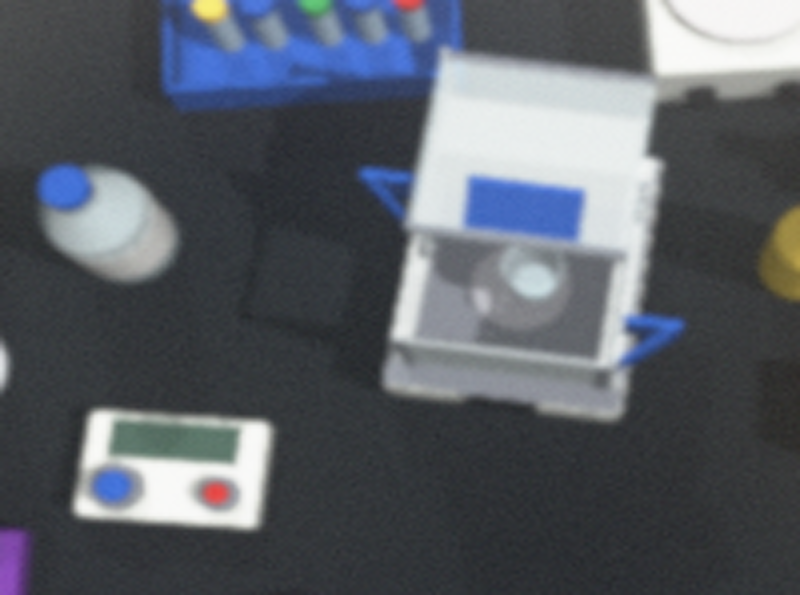

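jog_arm(
  rows=[
    [1, -0.0242, 0.0324, -0.005, 0, 0, 0],
    [1, -0.0242, 0.0324, -0.005, 0, 0, 0],
    [1, -0.0242, 0.0324, -0.005, 0, 0, 0],
    [1, -0.0242, 0.0324, 0, 0, 0, 0],
    [1, -0.0242, 0.0324, 0, 0, 0, 0],
    [1, -0.0242, 0.0324, 0, 0, 0, 0],
    [1, -0.0242, 0.0324, 0, 0, 0, 0],
    [1, -0.0242, 0.0324, 0, 0, 0, 0],
    [1, -0.0242, 0.0324, 0, 0, 0, 0],
    [1, -0.0242, 0.0324, 0, 0, 0, 0],
    [1, -0.0242, 0.0324, 0, 0, 0, 0],
    [1, -0.0242, 0.0324, 0, 0, 0, 0],
  ],
  grip_force=20,
)

```text
time_s: 2.0
tool_pos: [0.4697, 0.2444, 0.4202]
tool_rot: [180.0, -0.1, 75.0]
force: [-0.2, 1.1, -0.8]
grip_width: 0.015
```

jog_arm(
  rows=[
    [1, -0.0242, 0.0324, 0, 0, 0, 0],
    [1, -0.0242, 0.0324, 0, 0, 0, 0],
    [1, -0.0242, 0.0324, 0, 0, 0, 0],
    [1, -0.0242, 0.0324, 0, 0, 0, 0],
    [1, -0.0242, 0.0324, 0, 0, 0, 0],
    [1, -0.0242, 0.0324, 0, 0, 0, 0],
    [1, -0.0242, 0.0324, 0, 0, 0, 0],
    [1, -0.0242, 0.0324, 0, 0, 0, 0],
    [1, 0, 0, 0, 0, 0, 6.73],
    [1, 0, 0, 0, 0, 0, 6.73],
    [1, 0, 0, 0, 0, 0, 6.73],
    [1, 0, 0, 0, 0, 0, 6.73],
  ],
)

```text
time_s: 3.0
tool_pos: [0.6691, -0.0084, 0.4195]
tool_rot: [-180.0, 0.0, 47.7]
force: [-0.9, 0.5, -0.5]
grip_width: 0.0005
```

jog_arm(
  rows=[
    [1, 0, 0, 0, 0, 0, 6.73],
    [1, 0, 0, 0, 0, 0, 6.73],
    [1, 0, 0, 0, 0, 0, 6.73],
    [1, 0, 0, 0, 0, 0, 6.73],
    [1, 0, 0, 0, 0, 0, 6.73],
    [1, 0, 0, 0, 0, 0, 6.73],
    [1, 0, 0, 0, 0, 0, 6.73],
    [1, 0, 0, 0, 0, 0, 6.73],
    [1, 0, 0, 0, 0, 0, 6.73],
    [1, 0, 0, 0, 0, 0, 0],
    [1, 0, 0, 0, 0, 0, 0],
  ],
)

```text
time_s: 3.92
tool_pos: [0.6689, -0.0078, 0.4197]
tool_rot: [180.0, 0.0, -12.3]
force: [-0.3, -0.3, 0.3]
grip_width: 0.0005
```

```bash
cat >> h.py <<'E'
O=np.array([.5684,.0144]);YB=np.radians(-12.6)
def bal(P): 
    c,s=np.cos(YB),np.sin(YB); q=np.asarray(P)[...,:2]-O
    return np.stack([q[...,0]*c+q[...,1]*s,-q[...,0]*s+q[...,1]*c,np.asarray(P)[...,2]],-1)
def blue(p,im,d):
    hsv=cv2.cvtColor(im,cv2.COLOR_RGB2HSV)
    m=((hsv[...,0]>100)&(hsv[...,0]<125)&(hsv[...,1]>110)&(hsv[...,2]>50)).astype(np.uint8)
    n,lab,st,ce=cv2.connectedComponentsWithStats(m)
    for i in range(1,n):
        if st[i,4]<60: continue
        rr,cc=np.nonzero((lab==i)&(d>0)); 
        if len(rr)<30: continue
        P=np.array([at_d(p,r,c,d[r,c]) for r,c in zip(rr,cc)]); B=bal(P)
        print(np.round(ce[i]),st[i,4],'world',np.round(np.median(P,0),3),'bal',*[np.round(np.percentile(B,k,axis=0),3) for k in (3,50,97)])
def st():
    o=status.get_obs(); print(round(o['time_s'],2),np.round(o['tool_pos'],4),np.round(o['tool_rot'],1),'bal',np.round(bal(o['tool_pos']),4),'F',np.round(o['force'],1),o['grip_width'])
E
python3 - <<'E'
from h import *
st()
p,im,d=shot('wrist','w1.png'); print(p['eye'],p['attitude']); blue(p,im,d)
p,im,d=shot('top'); print('top'); blue(p,im,d)
E
```

```text
3.92 [ 0.6689 -0.0078  0.4197] [180.    0.  -12.3] bal [1.029e-01 3.000e-04 4.197e-01] F [-0.3 -0.3  0.3] 0.00048532580688356636
[0.68721238 0.07539055 0.39923253] [-17.81804089   0.03044549 -12.39570416]
[477.  48.] 11958 world [0.862 0.101 0.006] bal [0.199 0.098 0.003] [0.267 0.149 0.006] [0.347 0.193 0.08 ]
[261.  73.] 2354 world [0.655 0.109 0.156] bal [ 0.032  0.091 -0.   ] [0.064 0.11  0.156] [0.073 0.132 0.159]
[245. 215.] 4920 world [0.621 0.015 0.189] bal [ 0.028 -0.027  0.171] [0.051 0.012 0.189] [0.066 0.044 0.198]
[169. 330.] 928 world [ 0.508 -0.092  0.155] bal [-0.133 -0.246  0.   ] [-0.036 -0.117  0.155] [-0.029 -0.103  0.159]
top
[249. 119.] 1903 world [0.861 0.211 0.009] bal [0.167 0.163 0.001] [0.244 0.259 0.009] [0.331 0.357 0.09 ]
[195. 163.] 143 world [0.661 0.355 0.179] bal [-0.003  0.335 -0.002] [0.016 0.353 0.179] [0.086 0.443 0.184]
[321. 171.] 81 world [ 0.602 -0.029  0.186] bal [ 0.017 -0.043  0.173] [ 0.043 -0.035  0.186] [ 0.061 -0.025  0.284]
[343. 205.] 121 world [ 0.506 -0.089  0.146] bal [-0.065 -0.14  -0.003] [-0.039 -0.115  0.146] [ 0.008 -0.097  0.162]
[145. 283.] 64 world [0.314 0.555 0.05 ] bal [-0.378  0.462  0.045] [-0.367  0.473  0.05 ] [-0.354  0.485  0.054]
[227. 310.] 63 world [0.211 0.296 0.051] bal [-0.421  0.186  0.046] [-0.411  0.198  0.051] [-0.399  0.209  0.056]
```

View pics/w1.png

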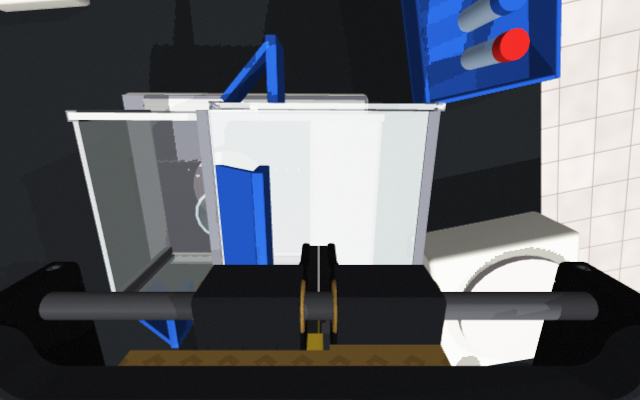

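The wrist view shows the roof tab's rear face at column ~268 and the fingers at ~318, which puts the fingers about 20 mm behind it, clear over the roof. I'll descend and push.

jog_arm(
  rows=[
    [1, 0, 0, 0.019, 0, 0, 0],
    [1, 0, 0, 0.019, 0, 0, 0],
    [1, 0, 0, 0.019, 0, 0, 0],
    [1, 0, 0, 0, 0, 0, 0],
    [1, -0.008, 0, 0, 0, 0, 0],
    [1, -0.008, 0, 0, 0, 0, 0],
    [1, -0.008, 0, 0, 0, 0, 0],
    [1, -0.008, 0, 0, 0, 0, 0],
    [1, -0.008, 0, 0, 0, 0, 0],
    [1, -0.008, 0, 0, 0, 0, 0],
  ],
)

```text
time_s: 4.85
tool_pos: [0.6217, 0.0022, 0.3642]
tool_rot: [-179.9, -0.2, -12.5]
force: [1.2, -0.5, 1.8]
grip_width: 0.0005
```

jog_arm(
  rows=[
    [1, -0.01, 0, 0, 0, 0, 0],
    [1, -0.01, 0, 0, 0, 0, 0],
    [1, -0.01, 0, 0, 0, 0, 0],
    [1, -0.01, 0, 0, 0, 0, 0],
    [1, -0.01, 0, 0, 0, 0, 0],
    [1, -0.01, 0, 0, 0, 0, 0],
    [1, -0.004, 0, 0, 0, 0, 0],
    [1, -0.002, 0, 0, 0, 0, 0],
  ],
)

```text
time_s: 5.52
tool_pos: [0.5567, 0.017, 0.3629]
tool_rot: [-180.0, 0.0, -12.5]
force: [2.6, -0.1, 1.8]
grip_width: 0.0006
```

```bash
python3 - <<'E'
from h import *
st()
p,im,d=shot('wrist','w2.png'); blue(p,im,d)
E
```

```text
5.52 [0.5567 0.017  0.3629] [-180.     0.   -12.5] bal [-0.0119 -0.      0.3629] F [ 2.6 -0.1  1.8] 0.0006420494249778578
[583.  52.] 8792 world [0.803 0.095 0.01 ] bal [0.199 0.094 0.003] [0.217 0.133 0.01 ] [0.298 0.176 0.05 ]
[444.  62.] 4705 world [0.655 0.108 0.153] bal [0.033 0.091 0.111] [0.065 0.109 0.153] [0.072 0.132 0.159]
[268. 224.] 5213 world [0.536 0.048 0.188] bal [-0.06   0.001  0.171] [-0.039  0.026  0.188] [-0.021  0.045  0.198]
```

View pics/w2.png

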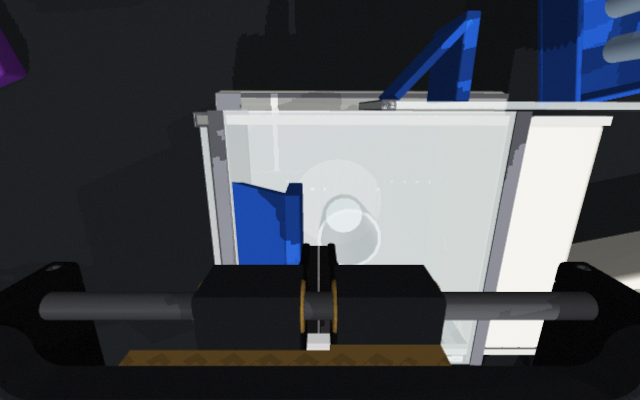

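The roof tab is now touching the finger (column ~302) with about 10 mm left to go. I'll push slowly until the force rises at the stop.

jog_arm(
  rows=[
    [1, -0.003, 0, 0, 0, 0, 0],
    [1, -0.003, 0, 0, 0, 0, 0],
    [1, -0.003, 0, 0, 0, 0, 0],
    [1, -0.003, 0, 0, 0, 0, 0],
    [1, -0.001, 0, 0, 0, 0, 0],
  ],
)

```text
time_s: 5.98
tool_pos: [0.5468, 0.0192, 0.3629]
tool_rot: [-180.0, -0.5, -12.6]
force: [14.9, -1.5, -9.1]
grip_width: 0.0003
```

jog_arm(
  rows=[
    [1, -0.001, 0, 0, 0, 0, 0],
    [1, -0.001, 0, 0, 0, 0, 0],
    [1, 0, 0, 0, 0, 0, 0],
  ],
)

```text
time_s: 6.23
tool_pos: [0.546, 0.0194, 0.3629]
tool_rot: [-180.0, -0.8, -12.6]
force: [18.0, -1.9, -11.5]
grip_width: 0.0004
```

```bash
python3 - <<'E'
from h import *
st()
p,im,d=shot('wrist','w3.png'); blue(p,im,d)
E
```

```text
6.23 [0.546  0.0194 0.3629] [-180.    -0.8  -12.6] bal [-0.023   0.      0.3629] F [ 18.   -1.9 -11.5] 0.0003783493910878963
[585.  52.] 8513 world [0.802 0.096 0.012] bal [0.199 0.094 0.002] [0.216 0.133 0.012] [0.297 0.176 0.05 ]
[455.  63.] 5072 world [0.654 0.108 0.151] bal [0.033 0.091 0.111] [0.065 0.109 0.151] [0.072 0.132 0.159]
[268. 225.] 5243 world [0.528 0.05  0.188] bal [-0.068  0.001  0.171] [-0.047  0.026  0.188] [-0.03   0.045  0.198]
```

The roof is at its hard stop: 18 N and no further motion. Now I'll back off, rise, and move behind the left door's tab.

jog_arm(
  rows=[
    [1, 0.01, 0, 0, 0, 0, 0],
    [1, 0.012, 0, -0.01, 0, 0, 0],
    [1, 0, 0, -0.03, 0, 0, 0],
    [1, 0.0215, -0.023, 0, 0, 0, 0],
    [1, 0.0215, -0.023, 0, 0, 0, 0],
    [1, 0.0215, -0.023, 0, 0, 0, 0],
    [1, 0.0215, -0.023, 0, 0, 0, 0],
    [1, 0.0215, -0.023, 0, 0, 0, 0],
    [1, 0, 0, 0, 0, 0, 0],
    [1, 0, 0, 0, 0, 0, 0],
  ],
)

```text
time_s: 7.12
tool_pos: [0.6947, 0.1059, 0.4002]
tool_rot: [179.8, 0.2, -12.4]
force: [-0.1, -1.2, -0.6]
grip_width: 0.0007
```

```bash
python3 - <<'E'
from h import *
st()
p,im,d=shot('wrist','w4.png'); blue(p,im,d)
E
```

```text
7.12 [0.6947 0.1059 0.4002] [179.8   0.2 -12.4] bal [0.1033 0.1169 0.4002] F [-0.1 -1.2 -0.6] 0.000725243240834907
[469.  97.] 26493 world [0.865 0.165 0.006] bal [0.18  0.099 0.003] [0.259 0.213 0.006] [0.343 0.301 0.09 ]
[268. 223.] 1616 world [0.659 0.111 0.157] bal [0.033 0.09  0.111] [0.067 0.112 0.157] [0.073 0.133 0.159]
[131. 338.] 1425 world [0.544 0.058 0.185] bal [-0.067  0.008  0.172] [-0.034  0.036  0.185] [-0.029  0.045  0.198]
```

View pics/w4.png

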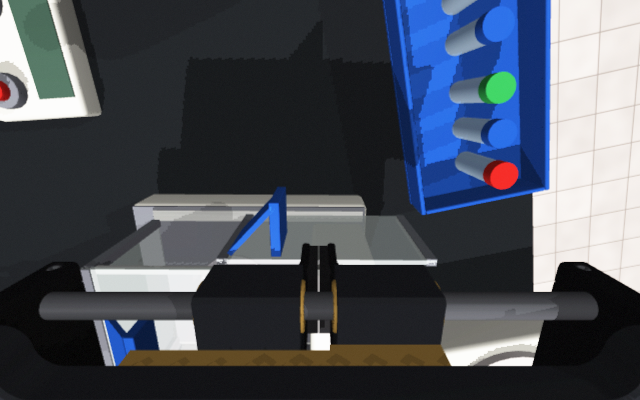

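The door tab's face is at about column 285 and the finger at about 303, some 20 mm behind it and beside the door. I'll descend and push.

jog_arm(
  rows=[
    [1, 0, 0, 0.022, 0, 0, 0],
    [1, 0, 0, 0.022, 0, 0, 0],
    [1, 0, 0, 0.022, 0, 0, 0],
    [1, 0, 0, 0.022, 0, 0, 0],
    [1, 0, 0, 0, 0, 0, 0],
    [1, -0.008, 0, 0, 0, 0, 0],
    [1, -0.008, 0, 0, 0, 0, 0],
    [1, -0.008, 0, 0, 0, 0, 0],
    [1, -0.008, 0, 0, 0, 0, 0],
    [1, -0.008, 0, 0, 0, 0, 0],
  ],
)

```text
time_s: 8.0
tool_pos: [0.6551, 0.1123, 0.3168]
tool_rot: [-179.9, -0.2, -12.6]
force: [2.2, -1.4, 2.5]
grip_width: 0.0006
```

jog_arm(
  rows=[
    [1, -0.01, 0, 0, 0, 0, 0],
    [1, -0.01, 0, 0, 0, 0, 0],
    [1, -0.01, 0, 0, 0, 0, 0],
    [1, -0.01, 0, 0, 0, 0, 0],
    [1, -0.01, 0, 0, 0, 0, 0],
    [1, -0.01, 0, 0, 0, 0, 0],
    [1, -0.008, 0, 0, 0, 0, 0],
    [1, -0.004, 0, 0, 0, 0, 0],
    [1, -0.003, 0, 0, 0, 0, 0],
  ],
)

```text
time_s: 8.75
tool_pos: [0.5813, 0.1297, 0.3147]
tool_rot: [-180.0, 0.0, -12.5]
force: [1.2, 0.4, 1.8]
grip_width: 0.0002
```

jog_arm(
  rows=[
    [1, -0.003, 0, 0, 0, 0, 0],
    [1, -0.003, 0, 0, 0, 0, 0],
    [1, -0.003, 0, 0, 0, 0, 0],
    [1, 0, 0, 0, 0, 0, 0],
  ],
)

```text
time_s: 9.08
tool_pos: [0.574, 0.1311, 0.3149]
tool_rot: [-180.0, -0.2, -12.6]
force: [5.8, 1.1, -0.8]
grip_width: 0.0003
```

```bash
python3 - <<'E'
from h import *
st()
p,im,d=shot('wrist','w5.png'); blue(p,im,d)
E
```

```text
9.08 [0.574  0.1311 0.3149] [-180.    -0.2  -12.6] bal [-0.02    0.1152  0.3149] F [ 5.8  1.1 -0.8] 0.00032411421571425247
[593. 120.] 19821 world [0.801 0.154 0.018] bal [0.177 0.094 0.001] [0.206 0.192 0.018] [0.276 0.275 0.05 ]
[284. 247.] 1332 world [0.562 0.147 0.136] bal [-0.057  0.107  0.109] [-0.036  0.129  0.136] [-0.029  0.134  0.158]
```

Almost at the stop. One more small push should load it.

jog_arm(
  rows=[
    [1, -0.002, 0, 0, 0, 0, 0],
    [1, -0.002, 0, 0, 0, 0, 0],
    [1, -0.001, 0, 0, 0, 0, 0],
    [1, 0, 0, 0, 0, 0, 0],
  ],
)

```text
time_s: 9.47
tool_pos: [0.572, 0.1313, 0.3155]
tool_rot: [-179.9, -0.8, -12.6]
force: [17.7, -0.3, -8.1]
grip_width: 0.0006
```

jog_arm(
  rows=[
    [1, 0.01, 0, 0, 0, 0, 0],
    [1, 0.01, 0, 0, 0, 0, 0],
    [1, 0, 0, -0.03, 0, 0, 0],
    [1, 0, 0, -0.03, 0, 0, 0],
    [1, 0, 0, -0.03, 0, 0, 0],
    [1, 0, 0, 0, 0, 0, 0],
  ],
)

```text
time_s: 9.97
tool_pos: [0.5896, 0.1274, 0.4102]
tool_rot: [-179.8, -0.3, -12.6]
force: [0.8, 0.2, 0.9]
grip_width: 0.0003
```

```bash
python3 - <<'E'
from h import *
st()
p,im,d=shot('wrist'); blue(p,im,d)
p,im,d=shot('top','t2.png')
for k in ['jug','reagent_bottle']:
  for o in outline_of('top',k)[:1]:
    rr,cc=np.nonzero(o['pixels']); P=np.array([at_d(p,r,c,d[r,c]) for r,c in zip(rr,cc)]); Q=P[P[:,2]>.03]
    print(k,o['conf'],o['box'],np.round(np.percentile(Q,3,axis=0),3),np.round(np.percentile(Q,97,axis=0),3))
for o in outline_of('top','terminal')[:3]:
    rr,cc=np.nonzero(o['pixels'])
    P=np.array([at_d(p,r,c,d[r,c]) for r,c in zip(rr,cc)])
    Q=P[(P[:,2]>.022)&(P[:,2]<.04)][:,:2].astype(np.float32); print(o['box'],cv2.minAreaRect(Q))
hsv=cv2.cvtColor(im,cv2.COLOR_RGB2HSV)
m=((hsv[...,0]>100)&(hsv[...,0]<125)&(hsv[...,1]>110)&(hsv[...,2]>60)); m[:,:190]=0;m[:,222:]=0;m[:235]=0;m[262:]=0
rr,cc=np.nonzero(m);print(len(rr),np.round(at_z(p,rr.mean(),cc.mean(),.051),4))
E
```

```text
9.97 [0.5896 0.1274 0.4102] [-179.8   -0.3  -12.6] bal [-0.004   0.1149  0.4102] F [0.8 0.2 0.9] 0.0003467995339348701
[83.  6.] 422 world [0.412 0.349 0.05 ] bal [-0.239  0.287  0.043] [-0.225  0.293  0.05 ] [-0.215  0.298  0.052]
[553.  97.] 25039 world [0.861 0.168 0.015] bal [0.175 0.099 0.003] [0.256 0.212 0.015] [0.342 0.303 0.089]
[272. 219.] 1464 world [0.558 0.133 0.157] bal [-0.07   0.091  0.11 ] [-0.035  0.112  0.157] [-0.029  0.134  0.159]
jug 0.85 [132.5, 188.3, 178.2, 227.5] [0.491 0.454 0.034] [0.591 0.556 0.141]
reagent_bottle 0.9 [189.6, 160.1, 223.2, 191.1] [0.616 0.313 0.041] [0.684 0.382 0.182]
[219.1, 288.0, 233.8, 322.7] ((0.23105257749557495, 0.3091229796409607), (0.0993502289056778, 0.055765535682439804), 5.8124823570251465)
[200.9, 227.6, 232.0, 258.0] ((0.42834869027137756, 0.3380105793476105), (0.10416882485151291, 0.0993853285908699), 80.93965148925781)
[140.5, 261.6, 184.5, 294.9] ((0.33098268508911133, 0.5160555839538574), (0.1504202038049698, 0.09621560573577881), 85.79873657226562)
59 [0.4098 0.3559 0.051 ]
```

The left door reached its stop at 17.7 N, and its face is at x ≈ -35 mm after I let go. Next I'll go above the tare key on the white terminal.

jog_arm(
  rows=[
    [1, -0.0282, -0.0231, 0, 0, 0, 0],
    [1, -0.0282, -0.0231, 0, 0, 0, 0],
    [1, -0.0282, -0.0231, 0, 0, 0, 0],
    [1, -0.0282, -0.0231, 0, 0, 0, 0],
    [1, -0.0282, -0.0231, 0, 0, 0, 0],
    [1, -0.0282, -0.0231, 0, 0, 0, 0],
    [1, -0.0282, -0.0231, 0, 0, 0, 0],
    [1, -0.0282, -0.0231, 0, 0, 0, 0],
    [1, 0, 0, 0.03, 0, 0, 0],
    [1, 0, 0, 0.03, 0, 0, 0],
    [1, 0, 0, 0, 0, 0, 0],
    [1, 0, 0, 0, 0, 0, 0],
  ],
)

```text
time_s: 11.22
tool_pos: [0.4072, 0.3565, 0.3427]
tool_rot: [179.7, 0.1, -12.6]
force: [0.4, -0.3, 0.1]
grip_width: 0.0005
```

```bash
python3 - <<'E'
from h import *
st()
p,im,d=shot('wrist','w6.png'); blue(p,im,d)
p,im,d=shot('scene','s2.png'); 
cr=cv2.resize(im[110:280,230:430],None,fx=3.5,fy=3.5,interpolation=cv2.INTER_CUBIC); cv2.imwrite('pics/s2c.png',cr[:,:,::-1])
E
```

```text
11.22 [0.4072 0.3565 0.3427] [ 1.797e+02  1.000e-01 -1.260e+01] bal [-0.232   0.2987  0.3427] F [ 0.4 -0.3  0.1] 0.0004636817253334005
[322. 199.] 792 world [0.411 0.36  0.051] bal [-0.241  0.29   0.045] [-0.229  0.303  0.051] [-0.217  0.315  0.052]
[145. 286.] 296 world [0.217 0.309 0.049] bal [-0.422  0.205  0.042] [-0.408  0.21   0.049] [-0.397  0.214  0.052]
```

View pics/w6.png

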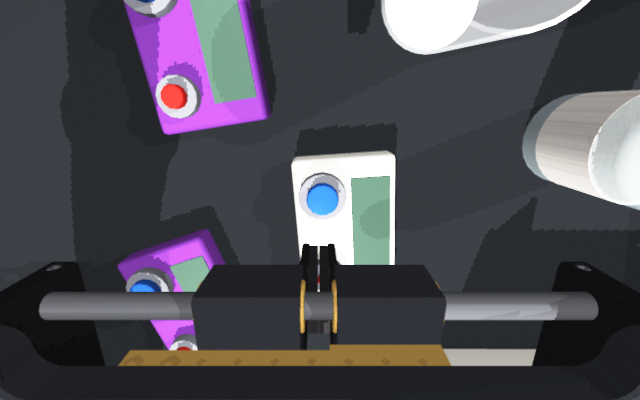

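View pics/s2c.png

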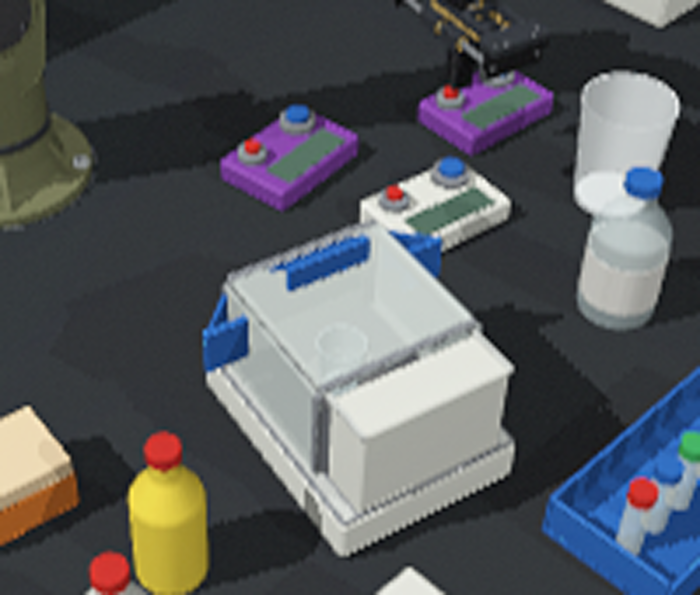

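The view shows everything shut. The tare key is at (199,322) on the white terminal, about 3 mm off the tool axis, so I'll correct and descend.

jog_arm(
  rows=[
    [1, 0.003, -0.003, 0, 0, 0, 0],
    [1, 0, 0, 0.025, 0, 0, 0],
    [1, 0, 0, 0.025, 0, 0, 0],
    [1, 0, 0, 0.025, 0, 0, 0],
    [1, 0, 0, 0.022, 0, 0, 0],
    [1, 0, 0, 0, 0, 0, 0],
    [1, 0, 0, 0, 0, 0, 0],
  ],
)

```text
time_s: 11.9
tool_pos: [0.4121, 0.3594, 0.2483]
tool_rot: [180.0, -0.0, -12.6]
force: [0.1, 0.3, 0.6]
grip_width: 0.0006
```

jog_arm(
  rows=[
    [1, 0, 0, 0.003, 0, 0, 0],
    [1, 0, 0, 0.003, 0, 0, 0],
    [1, 0, 0, 0.003, 0, 0, 0],
    [1, 0, 0, 0.003, 0, 0, 0],
    [1, 0, 0, 0.003, 0, 0, 0],
    [1, 0, 0, 0, 0, 0, 0],
  ],
)

```text
time_s: 12.4
tool_pos: [0.4115, 0.3596, 0.2327]
tool_rot: [-180.0, -0.0, -12.5]
force: [-0.2, -0.2, 1.8]
grip_width: 0.0008
```

jog_arm(
  rows=[
    [1, 0, 0, 0.002, 0, 0, 0],
    [1, 0, 0, 0.001, 0, 0, 0],
    [1, 0, 0, 0.001, 0, 0, 0],
    [1, 0, 0, 0.001, 0, 0, 0],
    [1, 0, 0, 0, 0, 0, 0],
  ],
)

```text
time_s: 12.82
tool_pos: [0.4117, 0.3597, 0.2286]
tool_rot: [-180.0, 0.0, -12.5]
force: [-1.0, -1.3, 7.4]
grip_width: 0.0005
```

jog_arm(
  rows=[
    [1, 0, 0, 0.001, 0, 0, 0],
    [1, 0, 0, 0.001, 0, 0, 0],
    [1, 0, 0, 0, 0, 0, 0],
  ],
)

```text
time_s: 13.07
tool_pos: [0.4119, 0.3596, 0.2283]
tool_rot: [-179.9, 0.1, -12.6]
force: [-5.3, -3.9, 19.0]
grip_width: 0.0004
```

The key bottomed out: force rose to 19 N with the tips at z ≈ 46 mm. I'll release it and do the final check.

jog_arm(
  rows=[
    [1, 0, 0, -0.01, 0, 0, 0],
    [1, 0, 0, -0.03, 0, 0, 0],
    [1, 0, 0, -0.04, 0, 0, 0],
    [1, 0, 0, -0.04, 0, 0, 0],
    [1, 0, 0, -0.04, 0, 0, 0],
    [1, 0, 0, 0, 0, 0, 0],
    [1, 0, 0, 0, 0, 0, 0],
    [1, 0, 0, 0, 0, 0, 0],
  ],
)

```text
time_s: 13.73
tool_pos: [0.4112, 0.3592, 0.3851]
tool_rot: [180.0, 0.0, -12.5]
force: [-0.5, -0.6, 0.1]
grip_width: 0.0006
```

```bash
python3 - <<'E'
from h import *
st()
p,im,d=shot('wrist'); blue(p,im,d)
p,im,d=shot('top','t3.png'); print('top');blue(p,im,d)
E
```

```text
13.73 [0.4112 0.3592 0.3851] [180.    0.  -12.5] bal [-0.2287  0.3022  0.3851] F [-0.5 -0.6  0.1] 0.0006384429660681737
[164.  10.] 684 world [0.315 0.552 0.05 ] bal [-0.379  0.461  0.044] [-0.364  0.47   0.05 ] [-0.352  0.476  0.052]
[318. 192.] 602 world [0.411 0.36  0.051] bal [-0.242  0.29   0.045] [-0.229  0.303  0.051] [-0.217  0.315  0.052]
[161. 276.] 549 world [0.214 0.301 0.05 ] bal [-0.423  0.189  0.042] [-0.409  0.203  0.05 ] [-0.397  0.214  0.052]
top
[257. 120.] 2405 world [0.859 0.19  0.009] bal [0.17  0.102 0.001] [0.247 0.235 0.009] [0.338 0.357 0.088]
[195. 163.] 144 world [0.66  0.355 0.179] bal [-0.002  0.335 -0.002] [0.016 0.352 0.179] [0.087 0.443 0.184]
[270. 194.] 124 world [0.558 0.139 0.144] bal [-0.064  0.095 -0.004] [-0.036  0.12   0.144] [0.011 0.162 0.162]
[305. 199.] 383 world [0.519 0.024 0.188] bal [-0.067 -0.041  0.173] [-0.05  -0.001  0.188] [-0.034  0.038  0.2  ]
[343. 205.] 119 world [ 0.505 -0.089  0.148] bal [-0.065 -0.14  -0.001] [-0.039 -0.114  0.148] [ 0.008 -0.097  0.162]
[227. 310.] 76 world [0.211 0.297 0.05 ] bal [-0.424  0.186  0.045] [-0.411  0.198  0.05 ] [-0.398  0.212  0.055]
```

View pics/t3.png

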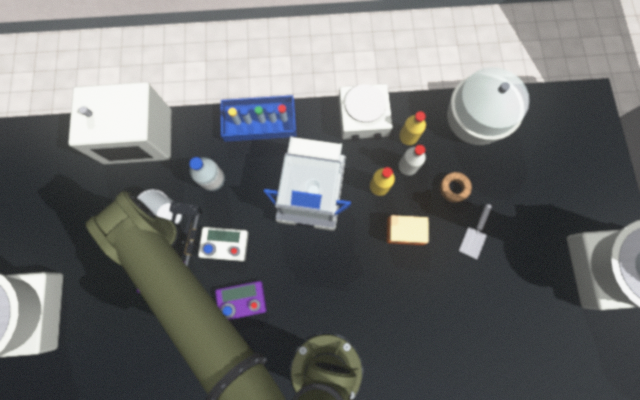

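The final view shows the roof and both doors shut (tabs at (199,305), (194,270) and (205,343)). The tare key is back up, nothing else has moved, and the arm is clear.

```bash
python3 -c "
from h import *
print(env.sign_off())"
```

```text
the job is handed in; nothing more can be done
None
```

I pushed the roof shut first, then the left door, each against its hard stop at about 18 N. After that I pressed the tare key on the white terminal until it bottomed out (tips at z ≈ 46 mm, 19 N) and let it go. I handed the job in at about 14 s.

- **Panels:** the roof and left door tabs both measure x ≈ -35 mm in the balance's frame, which is shut. The right door tab is unchanged.
- **Tare key:** its top is back at z ≈ 51 mm.
- **Rest of the bench:** I kept well clear of the power key. In the last top view, nothing else that was visible had moved. The arm partly hid the jug and fully hid one of the purple terminals.
- **Robot:** it stands clear, with about zero force on the tool.

None of the checks failed or disagreed.

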